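# Release the quarantine locker: tag off, seized bolt worked free

### The job

Release the quarantine locker: first take the hold tag off its peg, lifting it over the upturned tip, and put it in the empty open grey bin. Then work the seized slide bolt free with short back-and-forth strokes until it runs, and leave it drawn fully back so that the hatch springs ajar. Leave the bottles, boxes and other things standing where they are.

Things in the scene. Friction and masses are not known exactly. Their poses are not given: they have to be found in the camera images.
- locker: Fixed grey bench locker 280 wide (y) x 175 x 290 mm. Origin on the worktop, mid-width, 105 mm behind its front face; x points away from its front, y to its left seen from the robot, z up. Its front panel slopes up at 40 deg, from a lip 45 mm high (x = -105 mm) to 141 mm high (x = +10 mm).
- hood_edge (a point): Middle of the front edge of the locker's 12 mm hood plate, which overhangs the sloped panel (underside 278, top 290 mm high, edge at locker x = -75 mm, straight above the bolt's knob). A tool pointing straight down cannot reach the knob: lean it back toward the robot by 35 to 50 deg (42 is best), which also clears the tag's peg.
- peg_tip (a point): Top of the upturned tip of the round steel peg (6 mm thick) on the hood's front edge. The peg runs level from the hood's edge along the locker's -x for 46 mm, its axis 284 mm above the worktop, at locker y = -45 mm; its end turns up so that the tip's top is 12 mm above the top of the level part.
- tag_center (a point): Centre of the loose white hold tag: stiff plate 5 mm thick (locker x), 46 wide (locker y), 100 high, 24 to 42 g, hung upright midway along the peg. Grip it from above by its two upright edges, 46 mm apart, peg between the fingers, about 25 mm above the centre.
- tag_slot (a point): Centre of the tag's closed slot, 14 mm wide, 34 mm high, 25 mm above the tag's centre; its upper edge hangs on the peg. To come off the tag must be raised 13 to 27 mm (20 is right) and then moved at least 30 mm along the locker's -x.
- bin_in (a point): Centre of the inner floor (4 mm above the worktop) of the fixed open grey bin, inside 117 x 97 mm, walls 50 mm high. Its x is the long side.
- knob_grip (a point): Grip point on the steel bolt's round knob: 16 mm diameter, standing square out of the sloped panel, 12 mm below its top and 46 mm out from the panel; what lies on the panel under and beside the knob (bar, guides) is at most 20 mm high. It moves with the bolt.
- bolt (a joint): Bolt drawn, m: 0 home, 0.050 fully back; draws level along the locker's -y. Starts seized at 0.010-0.012. Sliding takes 3 to 5 N. While seized, pulling stops near 0.020-0.025, pushing near 0.001; it drags before each stop: press on to 15-20 N; more does not help. Only full strokes, stop to stop, loosen it. After 1 to 3 stopped pulls, each pushed back fully, the next runs free. It stays where left.
- hatch (a joint): Opening angle, rad, of the white hatch left of the bolt on the sloped panel, hinged on its upper edge; 0 shut. A spring lifts it to about 0.20 by itself once the bolt is drawn past about 0.037.
- tip_box: Bystander: blue pipette tip box with clear lid, 98 x 128 x 78 mm, loose. Origin under its centre. It and the bin stand left and right in front of the locker, either way round.
- kit_box: Bystander: flat carton 55 x 105 x 38 mm, loose, in front of the locker. Origin under its centre.
- dispenser: Bystander: tall dispenser on a brown bottle, 106 x 62 x 249 mm, loose, at one side of the locker. Origin under its centre.
- wash_bottle: Bystander: wash bottle with bent spout, 87 x 58 x 168 mm, loose, at the other side of the locker. Origin under its centre.
- stain_bottle: Bystander: plastic bottle 40 x 40 x 85 mm, loose, near the locker. Origin under its centre.
- vial: Bystander: dropper vial 23 x 23 x 57 mm, loose, near the locker. Origin under its centre.
- timer: Bystander: flat timer 58 x 68 x 18 mm, loose, on top of the hood. Origin under its centre.
Mind the look-alikes: they are no part of the job. What is meant by the part that bears tag_center is not brown or purple, and is the larger of those in its own colour.

How it is judged:
By the outcome, as a careful person would: the job done as asked, in the order asked, and still so for the second after the job is handed in, with the robot touching nothing.
It also fails if it takes over 67 s, if anything falls off the work surface, if the arm or the gripper's body presses on something with over 40 N, if the wrist force passes 120 N, or if a joint passes its speed limit or range.

### The arm

A 6-joint arm with a two-finger parallel gripper is mounted at the origin on a cart in front of the work surface, level with it; the furniture and walls round the work are solid. World frame = base frame: x ahead of the robot, y to its left, z up, the work surface at z = 0. Lengths are in m, angles in rad, forces in N, time in s.
With the tool pointing down it reaches from about 0.325 to 0.875 m from the base axis. Payload 4.4 kg.
Tool frame: the origin (TCP) lies midway between the tips of the shut fingers; the grasp point (between the pads) lies 19 mm behind it; z points along the fingers, y is the direction in which the jaws open and shut (so a half turn about z gives the same grasp; the last joint's range is limited). The gripper opens to 85 mm and grips with 20 to 120 N. Pads are 22 mm wide; open, the fingers measure 114 mm over their backs; the gripper's body (76 mm by 85 mm) begins 54 mm behind the grasp point. The pads swing forward as they close: fully open they stand 13 mm farther back than shut.
Start: joints at [0.968, 0.207, 1.542, -0, 1.393, -0.15], TCP at [0.252, 0.517, 0.231] pointing down, gripper open.
Joint ranges: [-2.73, 2.73], [-0.86, 2.22], [0.23, 2.46], [-1.11, 4.25], [0.08, 2.63], [-2.82, 2.82]. Speed limits (rad/s): [2.79, 2.79, 3.14, 3.14, 3.14, 3.14].

### API

Orientations are given as a 3x3 rotation matrix whose columns are the frame's x, y, z axes.
In Python, from rig import env, viewer gives the robot as it stands. Calls block until the motion is done:
- env.move_ptp(position, orientation): joint-space move of the TCP to a pose.
- env.movel(position, orientation=None, rate=0.15): straight line of the TCP; orientation=None keeps the orientation; rate is the mean speed in m/s.
- env.move_j(angles): joint-space move.
- env.gripper_open() and env.close_gripper(): open the fingers fully, or close them until they stop; the grip force is fixed at half the most.
- env.dwell(seconds).
- env.ik(position, orientation): joint angles nearest the present ones, or None.
- env.sense(): the state.
- viewer.get_image(name): name is "scene" or "top" or "wrist"; returns a dict with "frame" (480x640x3 uint8, blue, green, red), "range_z" (480x640 float32, m along the optical axis (not along the pixel's ray), 0 where there is no reading), "mtx" (3x3 intrinsics, pixels), "xyz" and "attitude" of the camera in the world. Camera axes: x right, y up, looking along -z (the intrinsics and any distortion apply to the point x, -y, -z); pixel columns grow to the right and rows downward; lengths in m; the calibration is good to about 2 mm. A picture is of the moment at which its call begins.
A pose or a line that the arm cannot do raises env.IKError and nothing moves.
- env.hand_in(): hands the job in, once; it reports no verdict.
The state is a dict: "clock": time; "qpos": joint angles; "joint_vel": joint speeds; "joint_torque": joint torques, N m; "position": TCP position; "tool_rot": TCP orientation; "contact_force": force on the tool from outside, world axes, zero at the start; "moment": the same for the moment, N m; "finger_gap": finger opening in m.
Only numpy, scipy, OpenCV 4.12 (cv2) and the standard library are available. Lean on these libraries where they do the work, as an engineer would, in place of code of your own. Each camera call takes 0.05 s, during which the arm holds its last target.

## Working session

There is one attempt and no reset: what is moved stays moved. The work goes in short steps, each a Python script; the robot and the scene stay as the last script left them, time stands still between calls to the robot, and variables do not carry over. Pictures are saved under pics/ and viewed, and the job is handed in when it is done.

```bash
ls; mkdir -p pics
python3 - <<'E'
from rig import env, viewer
import cv2,numpy as np
for n in ["scene","top","wrist"]:
    r=viewer.get_image(n); cv2.imwrite(f"pics/{n}0.png",r["frame"]); np.savez(f"{n}0.npz",**{k:r[k] for k in r if k!='x'})
    print(n,r["mtx"].tolist(),r["xyz"],np.round(r["attitude"],3).tolist(),r.keys())
s=env.sense();print(s)
E
```

```text
pics
scene [[598.8561394366372, 0.0, 317.1589975877582], [0.0, 598.8561394366372, 239.24194650072477], [0.0, 0.0, 1.0]] [-0.03609277 -0.79041543  1.07161099] [[0.815, 0.372, -0.443], [-0.579, 0.54, -0.612], [0.012, 0.755, 0.655]] dict_keys(['frame', 'range_z', 'mtx', 'xyz', 'attitude'])
top [[433.32507559810745, 0.0, 320.12372893888283], [0.0, 433.32507559810745, 245.6512323426139], [0.0, 0.0, 1.0]] [ 0.33487877 -0.00659545  1.21097618] [[-0.026, 0.981, -0.19], [-0.999, -0.032, -0.027], [-0.033, 0.189, 0.981]] dict_keys(['frame', 'range_z', 'mtx', 'xyz', 'attitude'])
wrist [[346.36160323528435, 0.0, 326.65511040641746], [0.0, 346.36160323528435, 233.09416619509142], [0.0, 0.0, 1.0]] [0.18918532 0.54657224 0.37385779] [[0.437, -0.866, -0.244], [0.899, 0.42, 0.12], [-0.001, -0.272, 0.962]] dict_keys(['frame', 'range_z', 'mtx', 'xyz', 'attitude'])
{'clock': 0.15, 'qpos': array([ 9.67517723e-01,  2.07250204e-01,  1.54262545e+00, -1.67343397e-05,
        1.39351539e+00, -1.50486286e-01]), 'joint_vel': array([ 1.17621907e-03, -3.10785154e-03, -5.71915720e-03,  7.84415235e-04,
        1.05976694e-03, -6.76377548e-05]), 'joint_torque': array([-3.57078843e-04, -3.83514225e+01, -2.92035878e+01, -2.47240332e-04,
        6.63723578e-03, -7.69194969e-06]), 'position': array([0.25121913, 0.51656137, 0.23037795]), 'tool_rot': array([[-8.99230201e-01,  4.37474607e-01, -1.00674540e-03],
       [ 4.37475692e-01,  8.99229002e-01, -1.49028568e-03],
       [ 2.53332514e-04, -1.78053653e-03, -9.99998383e-01]]), 'contact_force': array([ 0.39421302,  0.06529314, -0.16929519]), 'moment': array([-0.02549617,  0.01884464, -0.0078041 ]), 'finger_gap': 0.08500969083258413}
```

View pics/scene0.png

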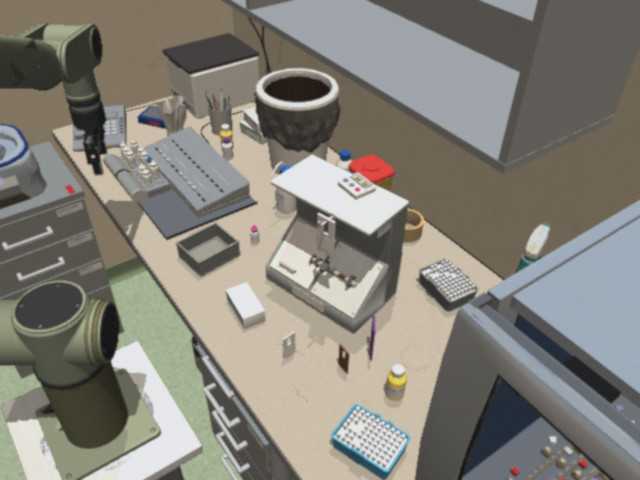

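View pics/top0.png

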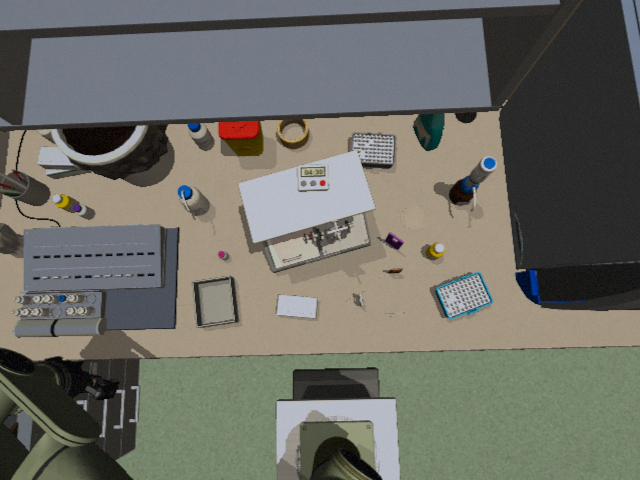

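View pics/wrist0.png

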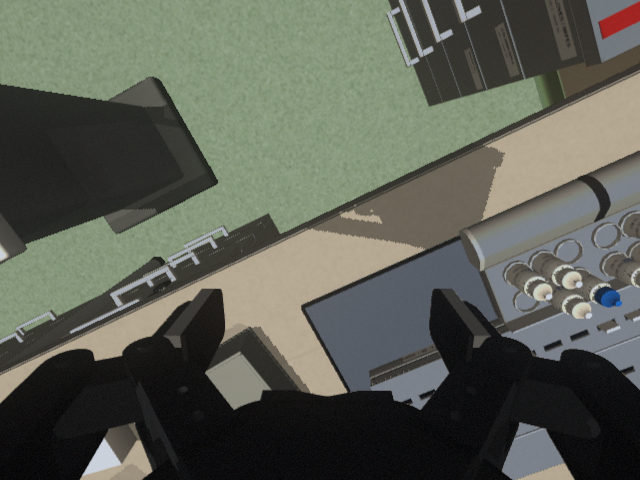

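The scene view shows the locker with the tag on its peg near (326,232), the knob near (318,268), the bin at (209,249) and a second white tag at (289,343). In the top view the hood spans roughly (239,187) to (373,210) and the bin is at (216,302). I'll zoom in.

Run:
```python
import cv2
a=cv2.imread("pics/scene0.png")[150:330,240:440]; cv2.imwrite("pics/z1.png",cv2.resize(a,None,fx=4,fy=4,interpolation=cv2.INTER_CUBIC)[:600*2])
a=cv2.imread("pics/top0.png")[140:340,180:400]; cv2.imwrite("pics/z2.png",cv2.resize(a,None,fx=3.6,fy=3,interpolation=cv2.INTER_CUBIC))
```

```text
(no output)
```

View pics/z1.png

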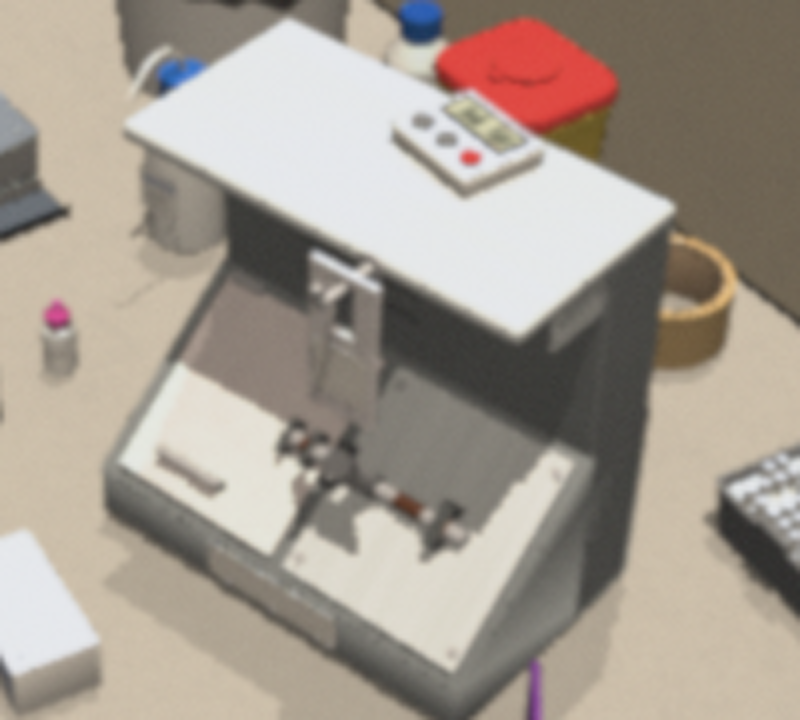

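View pics/z2.png

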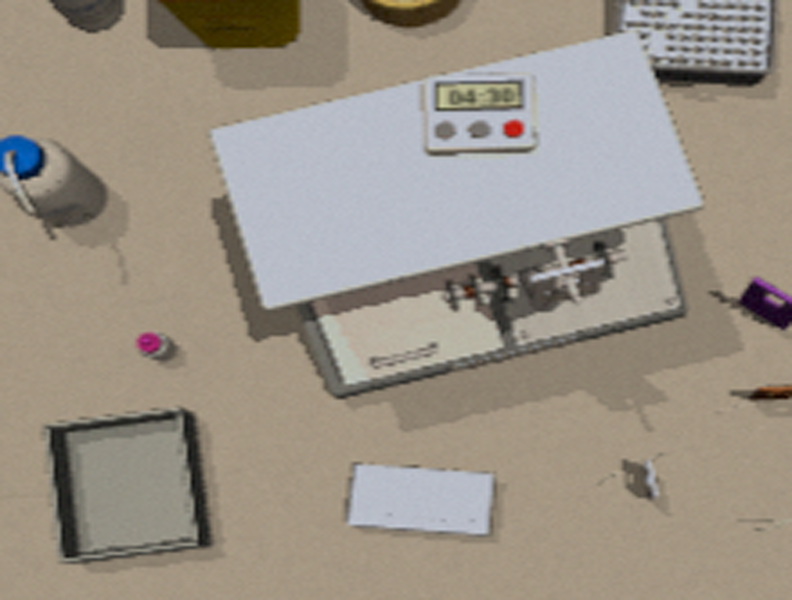

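```bash
cat > h.py <<'E'
import numpy as np,cv2
def load(n):
    d=np.load(n+".npz"); return {k:d[k] for k in d.files}
def cloud(r):
    K=r["mtx"];z=r["range_z"];v,u=np.mgrid[:480,:640]
    p=np.stack([(u-K[0,2])/K[0,0]*z,-(v-K[1,2])/K[1,1]*z,-z],-1)
    w=p@r["attitude"].T+r["xyz"]; w[z<=0]=np.nan; return w
def ray(r,uv,h):
    K=r["mtx"];u,v=uv
    d=r["attitude"]@np.array([(u-K[0,2])/K[0,0],-(v-K[1,2])/K[1,1],-1]); o=r["xyz"]
    return o+d*(h-o[2])/d[2]
def proj(r,P):
    K=r["mtx"];c=r["attitude"].T@(np.asarray(P)-r["xyz"]); return np.array([K[0,2]+K[0,0]*c[0]/-c[2],K[1,2]-K[1,1]*c[1]/-c[2]])
E
python3 - <<'E'
from h import *
for n in ["top0","scene0"]:
    r=load(n);w=cloud(r)
    m=(abs(w[...,2]-.29)<.012)&(w[...,0]>.4)&(w[...,0]<.8)&(abs(w[...,1])<.3)
    m=m.astype(np.uint8)
    k,l,st,_=cv2.connectedComponentsWithStats(m); i=1+np.argmax(st[1:,4])
    m=(l==i).astype(np.uint8); m=cv2.morphologyEx(m,cv2.MORPH_CLOSE,np.ones((25,25)));m=cv2.morphologyEx(m,cv2.MORPH_OPEN,np.ones((5,5)))
    c=max(cv2.findContours(m,0,2)[0],key=cv2.contourArea)
    print(n,np.nanmedian(w[...,2][l==i]))
    pts=np.array([ray(r,p[0],.29)[:2] for p in c],np.float32)
    R=cv2.minAreaRect(pts*1000);print(R,np.round(cv2.boxPoints(R),1).tolist())
    # bin: rim
    m=(abs(w[...,2]-.05)<.006)&(w[...,0]>.2)&(w[...,0]<.5)&(w[...,1]>.15)&(w[...,1]<.45)
    k,l,st,_=cv2.connectedComponentsWithStats(m.astype(np.uint8),connectivity=8)
    for j in range(1,k):
        if st[j,4]>30:
            p=w[l==j];print("bin",st[j],cv2.minAreaRect((p[:,:2]*1000).astype(np.float32)))
    g=r["frame"].astype(int)
    m=(abs(w[...,2]-.006)<.008)&(w[...,0]>.2)&(w[...,0]<.5)&(w[...,1]>.15)&(w[...,1]<.45)
E
```

```text
top0 0.2902728687111312
((611.4050903320312, 43.55158233642578), (178.06968688964844, 278.84234619140625), 14.272074699401855) [[490.70001220703125, 156.6999969482422], [559.5, -113.5], [732.0999755859375, -69.5999984741211], [663.2999877929688, 200.60000610351562]]
bin [193 276  43  52 292] ((418.297607421875, 317.171630859375), (125.53097534179688, 106.248291015625), 6.929457187652588)
scene0 0.28792542584888264
((601.1557006835938, 36.35773468017578), (194.76683044433594, 283.46392822265625), 13.876771926879883) [[472.6000061035156, 150.60000610351562], [540.5999755859375, -124.5999984741211], [729.7000122070312, -77.9000015258789], [661.7000122070312, 197.3000030517578]]
bin [176 223  63  42 304] ((416.4909362792969, 316.7451171875), (126.96675872802734, 111.0306396484375), 6.930535793304443)
```

Run:
```python
from h import *
r=load("top0");P=[ray(r,p,.29)[:2] for p in [(238.9,183.3),(355,151),(375,208.3),(254.4,242.3)]]
print(np.round(P,4)); 
for i in range(4): print(np.linalg.norm(P[i]-P[i-1]))
d=P[2]-P[3];print(np.degrees(np.arctan2(d[1],d[0])))
r=load("scene0");q=[(125/4+240,128/4+150),(290/4+240,18/4+150),(676/4+240,208/4+150),(518/4+240,335/4+150)]
S=[ray(r,p,.29)[:2] for p in q];print(np.round(S,4))
for i in range(4): print(np.linalg.norm(S[i]-S[i-1]))
d=S[3]-S[0];print(np.degrees(np.arctan2(d[1],d[0])))
```

```text
[[ 0.6614  0.1975]
 [ 0.7278 -0.0652]
 [ 0.5926 -0.1034]
 [ 0.5253  0.1623]]
0.14063548852613886
0.27096551482027387
0.14050412581605815
0.2740127296615538
-75.77647515359061
[[ 0.5211  0.1564]
 [ 0.6616  0.1961]
 [ 0.7261 -0.0736]
 [ 0.5893 -0.1072]]
0.2722496449507438
0.14592516188350138
0.277298044545164
0.14085780988787192
-75.50812700814161
```

Run:
```python
from h import *
yaw=np.radians(14.35);ex=np.array([np.cos(yaw),np.sin(yaw)]);ey=np.array([-ex[1],ex[0]])
mid=np.array([.557,.027]);O=mid+.075*ex
for n in ["scene0","top0"]:
    r=load(n);w=cloud(r)
    L=np.stack([(w[...,:2]-O)@ex,(w[...,:2]-O)@ey,w[...,2]],-1)
    np.save(n+"_L.npy",L)
    x,y,z=[L[...,i] for i in range(3)]
    print(n)
    m=(z>.2)&(z<.31)&(x<-.08)&(x>-.14)&(abs(y)<.13)
    p=L[m];print("tagpeg",m.sum(),np.round(np.percentile(p,[0,5,50,95,100],axis=0),3).tolist())
    # out of panel
    s=np.array([np.cos(np.radians(40)),np.sin(np.radians(40))]);
    d=-(x+.105)*s[1]+(z-.045)*s[0]; u=(x+.105)*s[0]+(z-.045)*s[1]
    m=(d>.025)&(d<.07)&(abs(y)<.13)&(u>0.02)&(u<.14)&(z<.2)
    for vv,uu in np.argwhere(m)[::3]: print((uu,vv),np.round([u[vv,uu],y[vv,uu],d[vv,uu],x[vv,uu],z[vv,uu]],3))
    m=(abs(d)<.004)&(abs(y)<.12)&(u>0.02)&(u<.14);print("panel d",np.median(d[m]),m.sum())
```

```text
scene0
tagpeg 583 [[-0.123, -0.066, 0.2], [-0.104, -0.063, 0.205], [-0.099, -0.044, 0.247], [-0.096, -0.021, 0.293], [-0.082, -0.018, 0.296]]
(np.int64(324), np.int64(262)) [ 0.083 -0.022  0.055 -0.077  0.141]
(np.int64(324), np.int64(263)) [ 0.081 -0.021  0.05  -0.075  0.136]
(np.int64(321), np.int64(264)) [ 0.076 -0.02   0.059 -0.085  0.139]
(np.int64(324), np.int64(264)) [ 0.079 -0.025  0.056 -0.08   0.139]
(np.int64(327), np.int64(264)) [ 0.083 -0.031  0.054 -0.076  0.14 ]
(np.int64(323), np.int64(265)) [ 0.076 -0.025  0.058 -0.084  0.139]
(np.int64(326), np.int64(265)) [ 0.08  -0.031  0.056 -0.08   0.139]
(np.int64(329), np.int64(265)) [ 0.083 -0.025  0.031 -0.061  0.122]
(np.int64(323), np.int64(266)) [ 0.074 -0.025  0.054 -0.083  0.134]
(np.int64(326), np.int64(266)) [ 0.078 -0.032  0.055 -0.081  0.137]
(np.int64(329), np.int64(266)) [ 0.081 -0.031  0.041 -0.069  0.128]
(np.int64(321), np.int64(267)) [ 0.07  -0.019  0.05  -0.084  0.128]
(np.int64(324), np.int64(267)) [ 0.073 -0.03   0.058 -0.086  0.137]
(np.int64(327), np.int64(267)) [ 0.077 -0.034  0.052 -0.08   0.135]
(np.in
[... 859 characters left out ...]
031 -0.07   0.115]
panel d 0.00106519207073133 2977
top0
tagpeg 230 [[-0.122, -0.065, 0.2], [-0.111, -0.063, 0.209], [-0.099, -0.041, 0.275], [-0.091, -0.022, 0.296], [-0.082, -0.02, 0.301]]
(np.int64(327), np.int64(232)) [ 0.085 -0.027  0.027 -0.057  0.12 ]
(np.int64(326), np.int64(234)) [ 0.081 -0.023  0.029 -0.061  0.119]
(np.int64(327), np.int64(235)) [ 0.084 -0.024  0.04  -0.067  0.13 ]
(np.int64(326), np.int64(237)) [ 0.076 -0.021  0.034 -0.069  0.12 ]
(np.int64(327), np.int64(239)) [ 0.083 -0.021  0.058 -0.079  0.143]
(np.int64(333), np.int64(241)) [ 0.072 -0.035  0.058 -0.087  0.136]
(np.int64(331), np.int64(242)) [ 0.069 -0.029  0.055 -0.087  0.131]
panel d 0.002158752173028765 1235
```

```bash
cat >> h.py <<'E'
yaw=np.radians(14.35);ex=np.array([np.cos(yaw),np.sin(yaw),0]);ey=np.array([-ex[1],ex[0],0]);ez=np.array([0,0,1.])
O=np.array([.557,.027,0])+.075*ex
def W(x,y,z): return O+x*ex+y*ey+z*ez
def Rt(yawdeg,lean=0):
    # jaws along y of yaw frame; lean: body toward -x
    a=np.radians(yawdeg);l=np.radians(lean)
    X=np.array([np.cos(a),np.sin(a),0]);Y=np.array([-X[1],X[0],0])
    z=np.sin(l)*X-np.cos(l)*ez; return np.column_stack([np.cross(Y,z),Y,z])
def save(viewer,n,tag):
    r=viewer.get_image(n);cv2.imwrite(f"pics/{tag}.png",r["frame"]);np.savez(tag+".npz",**r);return r
def st(env,m=""):
    s=env.sense();print(m,"t",round(s["clock"],2),"p",np.round(s["position"],4),"F",np.round(s["contact_force"],1),"gap",round(float(s["finger_gap"]),4));return s
E
python3 - <<'E'
from h import *
from rig import env,viewer
R=Rt(14.35)
env.movel([.25,.515,.36],rate=.25)
p=W(-.099,-.042,0);print(p)
for dz in (.36,.251,.271): print(env.ik(p+ez*dz,R))
g=W(-.0756,-.027,.1297);Rk=Rt(14.35,42);print(env.ik(g+.019*Rk[:,2],Rk),env.ik(g-.1*Rk[:,2],Rk))
b=np.array([.4175,.317,.09]);print(env.ik(b,Rt(6.9,25)),env.ik(b+ez*.2,Rt(6.9,0)))
env.move_ptp(p+ez*.36,R);st(env)
save(viewer,"wrist","w1")
r=load("top0");print("vial",ray(r,(223,254),.05),"kit",ray(r,(297,307),.038))
E
```

```text
[ 0.54415828 -0.01963786  0.        ]
[-1.95048386e-01  7.23169470e-02  1.43161814e+00 -4.44089210e-16
  1.63765757e+00 -2.01629946e+00]
[-1.95048386e-01  1.26694360e-01  1.59274901e+00 -4.44089210e-16
  1.42214928e+00 -2.01629946e+00]
[-1.95048386e-01  1.12816349e-01  1.56681011e+00 -4.44089210e-16
  1.46196620e+00 -2.01629946e+00]
None [-0.51884096 -0.306218    2.26867905  0.74629379  0.75542319 -2.78703512]
[ 0.60323739  0.10002763  2.0687466  -0.34952208  0.6101104  -0.83699739] [ 4.84226405e-01  5.68376774e-02  1.58833751e+00 -4.44089210e-16
  1.49641747e+00 -1.20699764e+00]
 t 3.0 p [ 0.5441 -0.0189  0.3598] F [0.3 1.2 0.2] gap 0.0854
vial [0.54501778 0.2926701  0.05      ] kit [0.39598336 0.09283348 0.038     ]
```

View pics/w1.png

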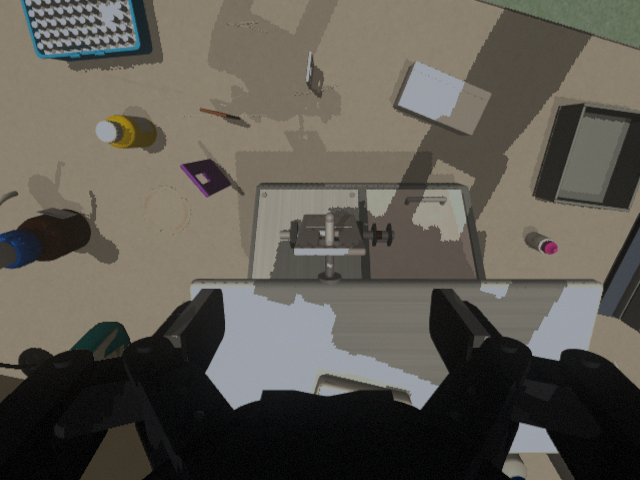

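```bash
cat > t.py <<'E'
from h import *
from rig import env
from scipy.spatial.transform import Rotation as Ro
for lean in (36,40,42,46,49):
  for roll in (0,-20,20,-30,30,180,150,210):
    Rk=Rt(14.35,lean)@Ro.from_euler("z",roll,degrees=True).as_matrix()
    out=[]
    for y in (0.015,-.027,-.067):
        g=W(-.0756,y,.1297)
        for d in (.019,-.08):
            q=env.ik(g+d*Rk[:,2],Rk); out.append(None if q is None else np.round(q,2).tolist())
    print(lean,roll,sum(o is not None for o in out),out[1:5])
E
python3 t.py
```

```text
36 0 6 [[-0.32, -0.25, 2.2, 0.51, 0.7, -2.45], [-0.33, 0.08, 2.11, 0.71, 0.51, -2.7], [-0.42, -0.21, 2.17, 0.57, 0.75, -2.58], [-0.41, 0.11, 2.08, 0.74, 0.56, -2.79]]
36 -20 1 [[-0.32, -0.25, 2.2, 0.51, 0.7, -2.8], None, None, None]
36 20 6 [[-0.32, -0.25, 2.2, 0.51, 0.7, -2.1], [-0.33, 0.08, 2.11, 0.71, 0.51, -2.35], [-0.42, -0.21, 2.17, 0.57, 0.75, -2.23], [-0.41, 0.11, 2.08, 0.74, 0.56, -2.44]]
36 -30 0 [None, None, None, None]
36 30 6 [[-0.32, -0.25, 2.2, 0.51, 0.7, -1.92], [-0.33, 0.08, 2.11, 0.71, 0.51, -2.17], [-0.42, -0.21, 2.17, 0.57, 0.75, -2.06], [-0.41, 0.11, 2.08, 0.74, 0.56, -2.27]]
36 180 6 [[-0.32, -0.25, 2.2, 0.51, 0.7, 0.69], [-0.33, 0.08, 2.11, 0.71, 0.51, 0.44], [-0.42, -0.21, 2.17, 0.57, 0.75, 0.56], [-0.41, 0.11, 2.08, 0.74, 0.56, 0.35]]
36 150 6 [[-0.32, -0.25, 2.2, 0.51, 0.7, 0.17], [-0.33, 0.08, 2.11, 0.71, 0.51, -0.08], [-0.42, -0.21, 2.17, 0.57, 0.75, 0.04], [-0.41, 0.11, 2.08, 0.74, 0.56, -0.17]]
36 210 6 [[-0.32, -0.25, 2.2, 0.51, 0.7, 1.22], [-0.33, 0.08, 2.11, 0.71, 0.51, 0.97], [-0.42, -0.21, 2.17, 0.57, 0.75, 1.08], [-0.41, 0.11, 2.08, 0.74, 0.56, 0.8
[... 3516 characters left out ...]
, 0.48, 2.31], [-0.57, -0.25, 2.35, 1.06, 0.68, 2.62], [-0.49, 0.12, 2.2, 1.38, 0.55, 2.3]]
49 30 3 [[-0.45, -0.31, 2.39, 1.03, 0.61, -2.5], None, [-0.57, -0.25, 2.35, 1.06, 0.68, -2.61], None]
49 180 6 [[-0.45, -0.31, 2.39, 1.03, 0.61, 0.12], [-0.41, 0.09, 2.24, 1.43, 0.48, -0.31], [-0.57, -0.25, 2.35, 1.06, 0.68, 0.01], [-0.49, 0.12, 2.2, 1.38, 0.55, -0.32]]
49 150 6 [[-0.45, -0.31, 2.39, 1.03, 0.61, -0.41], [-0.41, 0.09, 2.24, 1.43, 0.48, -0.83], [-0.57, -0.25, 2.35, 1.06, 0.68, -0.52], [-0.49, 0.12, 2.2, 1.38, 0.55, -0.84]]
49 210 6 [[-0.45, -0.31, 2.39, 1.03, 0.61, 0.64], [-0.41, 0.09, 2.24, 1.43, 0.48, 0.22], [-0.57, -0.25, 2.35, 1.06, 0.68, 0.53], [-0.49, 0.12, 2.2, 1.38, 0.55, 0.21]]
```

The wrist view shows the tag's top edge at columns 295–365, row 250, centred at 330. The open fingers are centred at about 326, so the jaws are lined up and I'm going down.

Run:
```python
from h import *
from rig import env,viewer
p=W(-.099,-.0425,0)
env.movel(p+ez*.250,rate=.12);st(env)
env.close_gripper();st(env)
save(viewer,"wrist","w2");save(viewer,"scene","s2")
a=cv2.imread("pics/s2.png")[150:330,240:440]; cv2.imwrite("pics/s2z.png",cv2.resize(a,None,fx=3.3,fy=3.3))
```

```text
t 4.12 p [ 0.545  -0.0202  0.251 ] F [-0.7  0.3 -0.4] gap 0.0854
 t 4.58 p [ 0.5447 -0.0202  0.2508] F [-0.3  1.8  2.7] gap 0.045
```

View pics/w2.png

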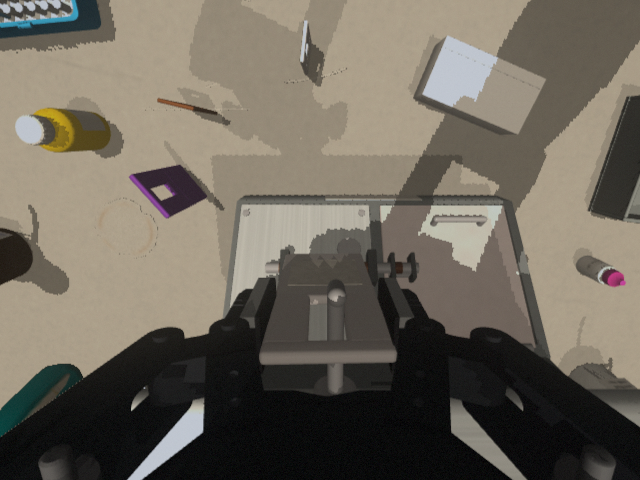

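View pics/s2z.png

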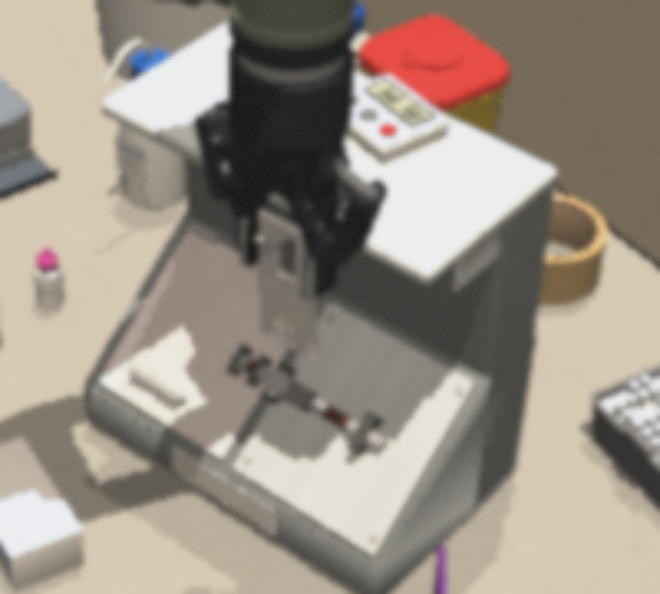

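The fingers closed at 45 mm on the tag's edges (columns 262–396 at row 350). The peg shows at column 337, about 2–3 mm off the tag's middle toward +y, so I'll correct that while lifting and then draw the tag off.

Run:
```python
from h import *
from rig import env,viewer
p=W(-.099,-.0405,.251)
env.movel(p+ez*.010,rate=.08);st(env)
env.movel(p+ez*.020,rate=.08);st(env)
for d in (.02,.045,.065):
    env.movel(p+ez*.020-d*ex,rate=.1);st(env)
save(viewer,"wrist","w3")
```

```text
t 4.97 p [ 0.5441 -0.0182  0.2616] F [ 0.3  0.2 -0.8] gap 0.0449
 t 5.24 p [ 0.5443 -0.0183  0.2718] F [ 0.2  0.1 -0.3] gap 0.0446
 t 5.59 p [ 0.5243 -0.0232  0.2709] F [-0.6  0.  -0.9] gap 0.0448
 t 5.99 p [ 0.5005 -0.0293  0.2711] F [ 0.1 -0.6 -0.1] gap 0.0449
 t 6.34 p [ 0.4811 -0.0343  0.2711] F [ 1.   0.3 -0.6] gap 0.0451
```

View pics/w3.png

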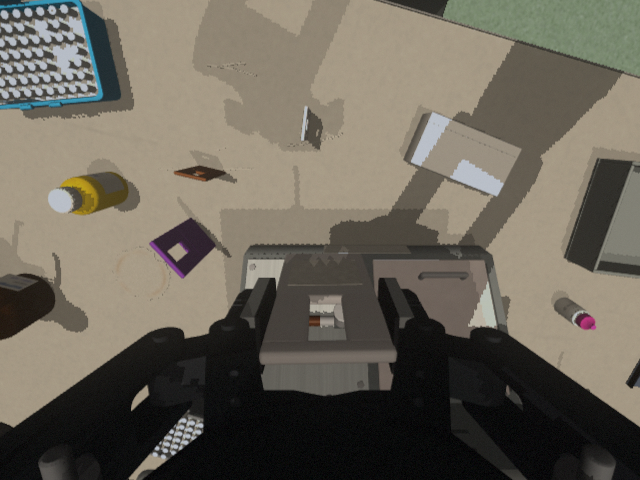

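The tag is clear of the peg: its slot is empty apart from the bolt seen through it at (325,320). Next is the bin.

Run:
```python
from h import *
from rig import env,viewer
by=6.9;a=np.radians(by);bx=np.array([np.cos(a),np.sin(a),0]);c=np.array([.4172,.317,0])
R=Rt(by,30)
bot=c+.046*bx+ez*.015
tgt=bot-.056*R[:,2]
print(tgt,env.ik(tgt,R))
s=env.sense()["position"]
env.movel(s+ez*.10,rate=.2)
env.move_ptp(tgt+ez*.14,R);st(env)
env.movel(tgt+ez*.07,rate=.15);st(env)
save(viewer,"top","t4");save(viewer,"wrist","w4")
a=cv2.imread("pics/t4.png")[200:360,120:340]; cv2.imwrite("pics/t4z.png",cv2.resize(a,None,fx=3,fy=3))
```

```text
[0.43506963 0.31916246 0.06349742] [ 0.6111571   0.17335083  2.09712317 -0.5567579   0.46218968 -0.62909474]
 t 8.51 p [0.4357 0.3188 0.2037] F [ 0.8 -0.8 -0.7] gap 0.0452
 t 9.12 p [0.4361 0.3192 0.1343] F [ 0.1 -0.3  0. ] gap 0.045
```

View pics/t4z.png

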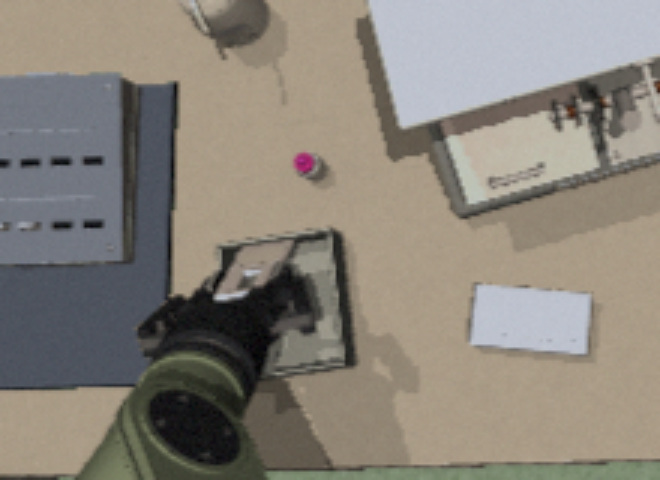

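View pics/w4.png

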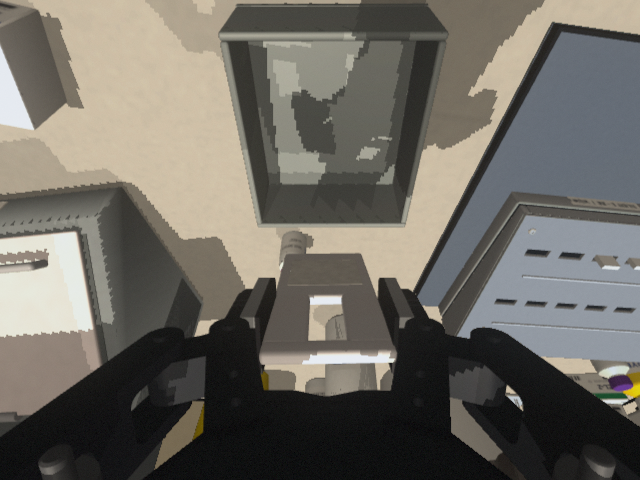

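In the wrist view the tag (columns 262–396) lines up with the bin, whose centre column is about 333. Lowering and releasing.

Run:
```python
from h import *
from rig import env,viewer
by=6.9;a=np.radians(by);bx=np.array([np.cos(a),np.sin(a),0]);c=np.array([.4172,.317,0])
R=Rt(by,30)
tgt=c+.046*bx+ez*.015-.056*R[:,2]
for dz in (.02,.0):
    env.movel(tgt+ez*dz,rate=.12);s=st(env)
    if np.linalg.norm(s["contact_force"])>8: break
env.gripper_open();st(env)
s=env.sense()["position"]
env.movel(s-R[:,2]*.06+ez*.06,rate=.2);st(env)
save(viewer,"wrist","w5")
```

```text
t 9.79 p [0.4355 0.3196 0.0841] F [ 0.9  0.6 -1. ] gap 0.0449
 t 10.11 p [0.4352 0.3192 0.0638] F [-0.4 -1.2  0.1] gap 0.0451
 t 10.59 p [0.4352 0.3193 0.0638] F [ 0.1  0.1 -0.3] gap 0.0855
 t 11.32 p [0.4049 0.3153 0.1748] F [-0.3 -0.2 -0.5] gap 0.0855
```

View pics/w5.png

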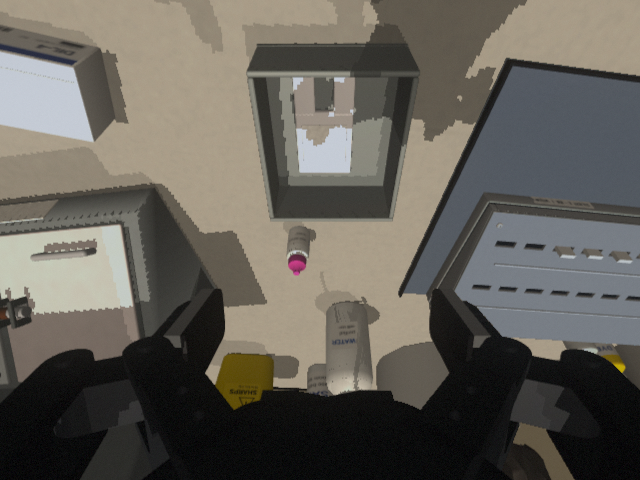

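The tag lies flat in the bin at about (323,125). Moving to a standoff in front of the knob.

```bash
cat >> h.py <<'E'
from scipy.spatial.transform import Rotation as Ro
Rk=Rt(14.35,40)@Ro.from_euler("z",12,degrees=True).as_matrix()
def K(y,dx=0,dz=0): return W(-.0756+dx,y,.1297+dz)+.019*Rk[:,2]
E
python3 - <<'E'
from h import *
from rig import env,viewer
env.move_ptp(K(-.027)-.13*Rk[:,2]-.04*ex+ez*.04,Rk);st(env)
env.movel(K(-.027)-.10*Rk[:,2],rate=.2);st(env)
r=save(viewer,"wrist","w6")
print(proj(r,W(-.0756,-.027,.1297)), proj(r,W(-.0756-.0077,-.027,.1297+.0092)))
print(proj(r,K(-.027)))
E
```

```text
t 12.85 p [ 0.4549 -0.0264  0.2539] F [0.2 0.2 0. ] gap 0.0857
 t 13.43 p [ 0.5125 -0.0112  0.1914] F [ 0.1 -0.2  1. ] gap 0.0853
[324.93200987 240.82475565] [324.90009222 246.30094973]
[324.98342644 233.20619386]
```

View pics/w6.png

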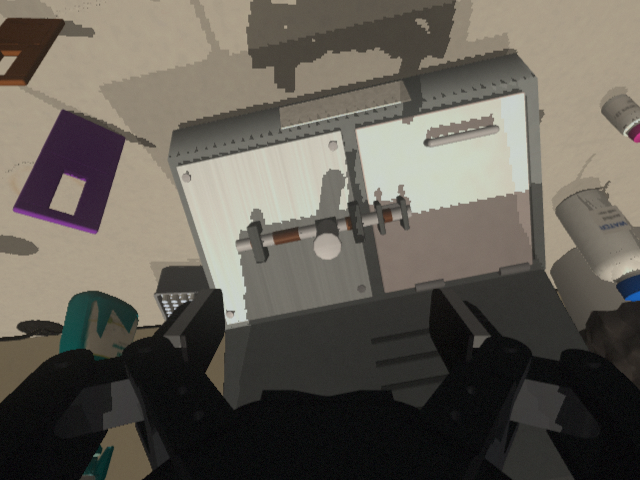

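The knob's top shows at (328,246), within 2 mm of the predicted (325,246). I'll shift 1.5 mm, go in and grip.

Run:
```python
from h import *
from rig import env,viewer
env.movel(K(-.0255)-.03*Rk[:,2],rate=.15);st(env)
env.movel(K(-.0255),rate=.08);s=st(env)
if np.linalg.norm(s["contact_force"])<8:
    env.close_gripper();st(env)
r=save(viewer,"wrist","w7")
```

```text
t 14.1 p [0.5561 0.     0.139 ] F [ 0.1 -0.3  0.3] gap 0.0856
 t 14.62 p [0.5746 0.0051 0.1155] F [0.  0.4 0.2] gap 0.0859
 t 15.28 p [0.5745 0.005  0.1154] F [-5.8 -0.7  4.3] gap 0.0141
```

View pics/w7.png

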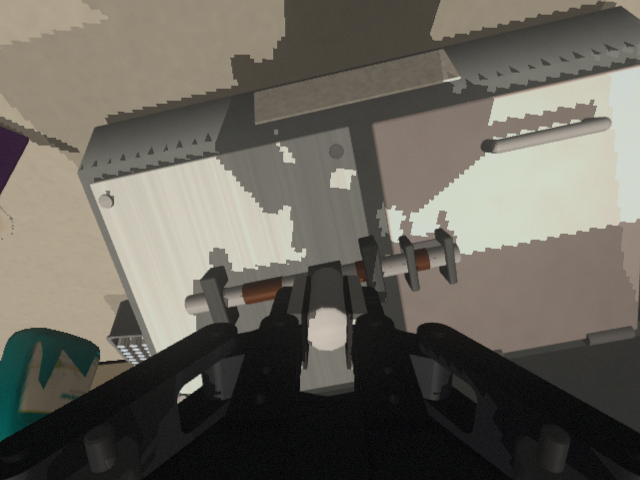

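The knob is gripped (finger gap 14 mm, knob top at (328,328)). First stroke: pull until stopped, watching the force.

```bash
cat >> h.py <<'E'
def stroke(env,cmd,sgn,limit=17,lo=-.075,hi=-.008,step=.002,rate=.06,verbose=1):
    """move commanded locker y in steps, sgn=-1 pull, +1 push; stop when resisting force >limit"""
    while True:
        n=cmd+sgn*step
        if n<lo or n>hi: print("range end");break
        cmd=n; env.movel(K(cmd),rate=rate)
        s=env.sense();f=-sgn*(s["contact_force"]@ey);y=(s["position"]-O)@ey
        if verbose: print(f"{s['clock']:.2f} cmd {cmd:.4f} y {y:.4f} f {f:.1f} gap {s['finger_gap']:.4f} |F| {np.linalg.norm(s['contact_force']):.1f}")
        if f>limit: break
    return cmd
E
python3 - <<'E'
from h import *
from rig import env,viewer
c=stroke(env,-.0255,-1)
print(c)
E
```

```text
15.57 cmd -0.0275 y -0.0265 f 3.1 gap 0.0140 |F| 9.6
15.82 cmd -0.0295 y -0.0282 f 3.6 gap 0.0148 |F| 10.0
16.07 cmd -0.0315 y -0.0300 f 3.9 gap 0.0144 |F| 8.7
16.32 cmd -0.0335 y -0.0306 f 7.4 gap 0.0144 |F| 12.1
16.57 cmd -0.0355 y -0.0332 f 5.6 gap 0.0141 |F| 10.7
16.82 cmd -0.0375 y -0.0357 f 4.0 gap 0.0143 |F| 9.9
17.07 cmd -0.0395 y -0.0375 f 5.3 gap 0.0143 |F| 11.2
17.32 cmd -0.0415 y -0.0383 f 8.7 gap 0.0143 |F| 14.4
17.57 cmd -0.0435 y -0.0389 f 11.8 gap 0.0143 |F| 16.6
17.82 cmd -0.0455 y -0.0396 f 14.4 gap 0.0142 |F| 19.6
18.07 cmd -0.0475 y -0.0401 f 18.6 gap 0.0142 |F| 24.0
-0.047500000000000014
```

Run:
```python
from h import *
from rig import env,viewer
c=stroke(env,-.0475,1,hi=.006,step=.003,rate=.1)
print(c);env.dwell(.1);c=stroke(env,c,-1,lo=-.06,step=.003,rate=.1);print(c)
```

```text
18.32 cmd -0.0445 y -0.0400 f -11.3 gap 0.0143 |F| 16.3
18.57 cmd -0.0415 y -0.0395 f -5.1 gap 0.0146 |F| 10.1
18.82 cmd -0.0385 y -0.0385 f -1.0 gap 0.0144 |F| 7.4
19.07 cmd -0.0355 y -0.0366 f 2.9 gap 0.0142 |F| 7.3
19.32 cmd -0.0325 y -0.0340 f 2.7 gap 0.0142 |F| 7.3
19.57 cmd -0.0295 y -0.0310 f 4.0 gap 0.0140 |F| 8.5
19.82 cmd -0.0265 y -0.0280 f 3.7 gap 0.0140 |F| 8.0
20.07 cmd -0.0235 y -0.0250 f 4.4 gap 0.0142 |F| 8.7
20.32 cmd -0.0205 y -0.0220 f 2.9 gap 0.0141 |F| 7.7
20.57 cmd -0.0175 y -0.0195 f 6.7 gap 0.0145 |F| 9.7
20.82 cmd -0.0145 y -0.0167 f 5.3 gap 0.0143 |F| 8.3
21.07 cmd -0.0115 y -0.0147 f 9.3 gap 0.0145 |F| 11.8
21.32 cmd -0.0085 y -0.0146 f 16.3 gap 0.0143 |F| 18.5
21.57 cmd -0.0055 y -0.0146 f 24.5 gap 0.0139 |F| 26.5
-0.005499999999999994
21.93 cmd -0.0085 y -0.0147 f -16.3 gap 0.0143 |F| 18.4
22.18 cmd -0.0115 y -0.0147 f -8.3 gap 0.0144 |F| 10.9
22.43 cmd -0.0145 y -0.0151 f -0.9 gap 0.0138 |F| 8.6
22.68 cmd -0.0175 y -0.0167 f 2.1 gap 0.0145 |F| 9.3
22.93 cmd -0.0205 y -0.0192 f 3.0 gap 0.0141 |F| 9.7
23.18 cmd -0.0235 y -0.0221 f 3.5 gap 0.0144 |F| 9.9
23.43 cmd -0.0265 y -0.0251 f 4.8 gap 0.0143 |F| 10.6
23.68 cmd -0.0295 y -0.0281 f 3.9 gap 0.0143 |F| 9.8
23.93 cmd -0.0325 y -0.0311 f 3.7 gap 0.0144 |F| 11.2
24.18 cmd -0.0355 y -0.0337 f 5.1 gap 0.0144 |F| 11.7
24.43 cmd -0.0385 y -0.0363 f 6.4 gap 0.0145 |F| 12.0
24.68 cmd -0.0415 y -0.0390 f 5.7 gap 0.0139 |F| 11.5
24.93 cmd -0.0445 y -0.0403 f 10.8 gap 0.0141 |F| 16.5
25.18 cmd -0.0475 y -0.0412 f 16.9 gap 0.0141 |F| 21.8
25.43 cmd -0.0505 y -0.0420 f 22.0 gap 0.0144 |F| 27.2
-0.0505
```

Run:
```python
from h import *
from rig import env,viewer
c=stroke(env,-.0505,1,hi=.006,step=.004,rate=.13,verbose=0)
st(env,"pushed");env.dwell(.1);c=stroke(env,c,-1,limit=18,lo=-.071,step=.0035,rate=.12);print(c)
```

```text
pushed t 28.18 p [0.5719 0.0157 0.1155] F [ -3.9 -24.1  -2.8] gap 0.0144
28.52 cmd -0.0100 y -0.0147 f -11.4 gap 0.0142 |F| 14.2
28.77 cmd -0.0135 y -0.0149 f -3.9 gap 0.0140 |F| 8.6
29.02 cmd -0.0170 y -0.0165 f 0.7 gap 0.0144 |F| 8.8
29.27 cmd -0.0205 y -0.0193 f 3.0 gap 0.0141 |F| 10.7
29.52 cmd -0.0240 y -0.0226 f 3.5 gap 0.0140 |F| 10.6
29.77 cmd -0.0275 y -0.0261 f 3.6 gap 0.0143 |F| 10.4
30.02 cmd -0.0310 y -0.0296 f 3.6 gap 0.0143 |F| 10.2
30.27 cmd -0.0345 y -0.0331 f 3.4 gap 0.0143 |F| 10.9
30.52 cmd -0.0380 y -0.0366 f 3.6 gap 0.0141 |F| 10.4
30.77 cmd -0.0415 y -0.0401 f 4.2 gap 0.0144 |F| 11.4
31.02 cmd -0.0450 y -0.0436 f 3.6 gap 0.0143 |F| 10.4
31.27 cmd -0.0485 y -0.0472 f 3.9 gap 0.0143 |F| 10.9
31.52 cmd -0.0520 y -0.0510 f 2.0 gap 0.0140 |F| 9.6
31.77 cmd -0.0555 y -0.0549 f 0.8 gap 0.0140 |F| 9.1
32.02 cmd -0.0590 y -0.0585 f 2.0 gap 0.0143 |F| 10.0
32.27 cmd -0.0625 y -0.0620 f 2.0 gap 0.0142 |F| 10.2
32.52 cmd -0.0660 y -0.0647 f 3.4 gap 0.0143 |F| 11.3
32.77 cmd -0.0695 y -0.0647 f 12.4 gap 0.0143 |F| 18.9
range end
-0.06950000000000002
```

It ran free to the end stop (travel 50 mm). I'll ease off the load, release, retreat and check.

Run:
```python
from h import *
from rig import env,viewer
env.movel(K(-.0655),rate=.06);st(env)
env.gripper_open();st(env)
env.movel(K(-.0650)-.10*Rk[:,2],rate=.15);st(env)
save(viewer,"wrist","w8")
env.movel(K(-.0650)-.13*Rk[:,2]-.12*ex+ez*.08,rate=.25);st(env)
save(viewer,"scene","s8");save(viewer,"top","t8")
a=cv2.imread("pics/s8.png")[130:340,160:440]; cv2.imwrite("pics/s8z.png",cv2.resize(a,None,fx=2.8,fy=2.8,interpolation=cv2.INTER_CUBIC))
```

```text
t 33.02 p [ 0.584  -0.0323  0.1154] F [-6.5  1.2  7.6] gap 0.0145
 t 33.72 p [ 0.5845 -0.0336  0.1151] F [-0.   0.3 -0.5] gap 0.0851
 t 34.53 p [ 0.522  -0.0489  0.1914] F [ 0.7 -0.   0.2] gap 0.0854
 t 35.42 p [ 0.3872 -0.0834  0.2939] F [ 0.5  0.4 -0.2] gap 0.0853
```

View pics/w8.png

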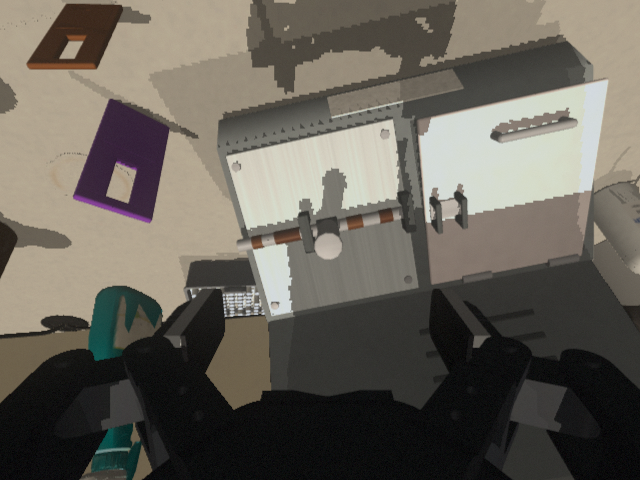

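View pics/s8z.png

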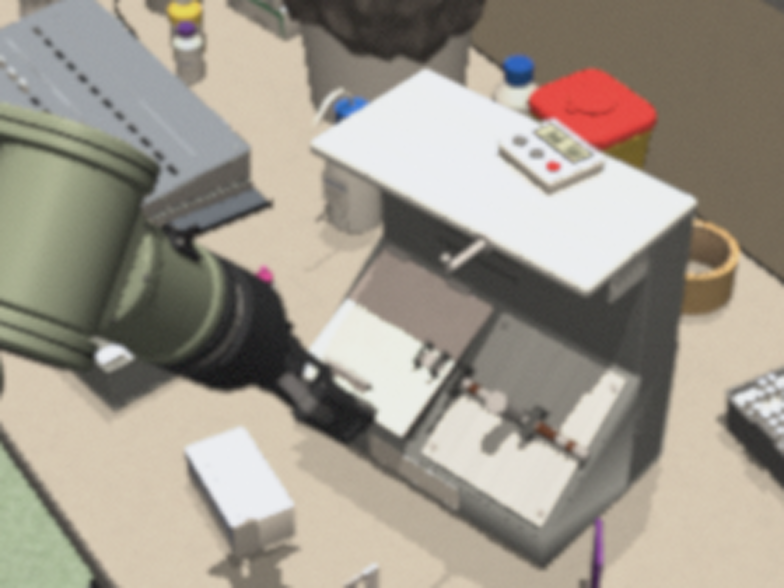

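View pics/t8.png

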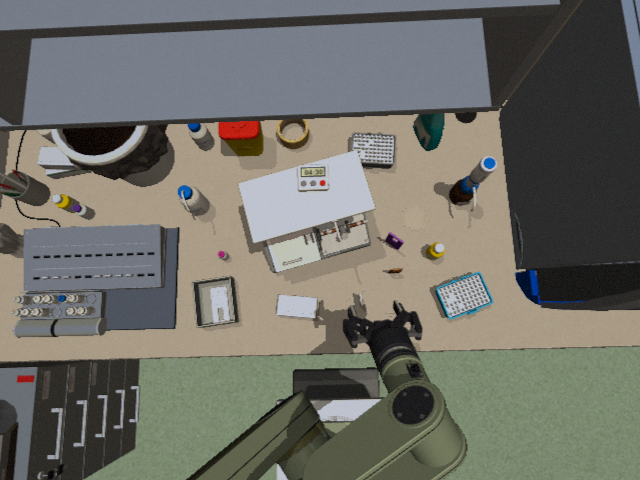

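The wrist view shows the bolt drawn, with the knob at (328,246) against the guide, and the hatch's lower edge raised near (605,85). The top view shows the tag in the bin at (220,300), with the other things where they were. I'll check the hatch angle from depth and compare before and after, then hand in.

Run:
```python
from h import *
from rig import env
r=load("w8");w=cloud(r);L=(w-O)@np.column_stack([ex,ey,ez])
x,y,z=[L[...,i] for i in range(3)]
s,c=np.sin(np.radians(40)),np.cos(np.radians(40))
d=-(x+.105)*s+(z-.045)*c;u=(x+.105)*c+(z-.045)*s
m=(y>.03)&(y<.11)&(u>.02)&(u<.13)&(abs(d)<.05)
print("hatch angle",-np.arctan(np.polyfit(u[m],d[m],1)[0]))
m=(y<-.085)&(y>-.12)&(u>.02)&(u<.13)&(abs(d)<.02);print("panel ref",-np.arctan(np.polyfit(u[m],d[m],1)[0]))
a=load("top0");b=load("t8");D=abs(a["frame"].astype(int)-b["frame"]).max(2)>60;D[320:]=0
k,l,t,ce=cv2.connectedComponentsWithStats(D.astype(np.uint8))
print([(t[i].tolist()) for i in range(1,k) if t[i,4]>15])
st(env);env.hand_in();st(env)
```

```text
hatch angle 0.21707836818334128
panel ref -0.006192979951658621
[[360, 220, 6, 5, 16], [350, 222, 8, 5, 27], [339, 226, 9, 6, 20], [322, 229, 16, 18, 153], [312, 241, 6, 6, 18], [272, 256, 49, 16, 193], [211, 287, 18, 33, 394], [317, 301, 50, 19, 512], [393, 301, 26, 19, 263]]
 t 35.52 p [ 0.3872 -0.0827  0.2934] F [ 0.3 -0.   0.2] gap 0.0853
the job is handed in; nothing more can be done
the job is handed in; nothing more can be done
```

The locker is released and the job was handed in at about 35.5 s, well under the 67 s limit.

- **Tag:** I lifted it 20 mm, drew it off the peg and laid it flat in the grey bin. The later pictures show it still there.
- **Bolt:** I worked it with two full pull-and-push strokes, and the third pull ran free to its end stop, 50 mm from where it stopped when pushed home. I pressed to about 25 N at the stops, slightly over the 15–20 N you gave.
- **Hatch:** it sprang ajar; depth from the wrist camera puts it at about 0.21 rad (the fixed panel beside it read -0.01).
- **Other things:** comparing the top view before and after shows changes at the tag, bolt, hatch and bin, and around the gripper and its shadow. The gripper area lies between the kit box and the small white look-alike tag. Both looked in place to me, as did the other bystanders, but I did not measure them.
- **Robot:** clear of everything at the end, with the gripper open and contact forces near zero.

No check failed. My first two estimates of the locker's position differed by about 5 mm, so I placed the tag and knob from the depth images and checked both with the wrist camera before gripping.

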